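# Slide the used finger splint into the tilt-out bin

## Robot

A 6-joint arm with a two-finger parallel gripper is mounted at the origin on the work surface. World frame = base frame: x ahead of the robot, y to its left, z up, the work surface at z = 0. Lengths are in m, angles in rad, forces in N, time in s.
With the tool pointing down it reaches from about 0.35 to 0.975 m from the base axis. Payload 4.9 kg.
Tool frame: the origin (TCP) lies between the finger pads; the fingertips stand 22 mm ahead of it and the grasp point (between the pads) lies 3 mm ahead of it; z points along the fingers, y is the line along which they close (so a half turn about z gives the same grasp; the last joint's range is limited). The gripper opens to 85 mm and grips with 20 to 120 N. Pads are 22 mm wide; open, the fingers measure 114 mm over their backs; the gripper's body (76 mm by 85 mm) begins 54 mm behind the grasp point. The pads swing forward as they close: fully open they stand 13 mm farther back than shut.
Start: joints at [-1.321, 0.053, 1.613, -0, 1.476, -0.119], TCP at [0.225, -0.583, 0.253] pointing down, gripper open.
Joint ranges: [-3.01, 3.01], [-1.01, 2.22], [0.06, 2.58], [-1.02, 4.17], [0.09, 2.62], [-3.14, 3.14]. Speed limits (rad/s): [2.57, 2.57, 3.14, 3.14, 3.14, 3.14].

## Interface

Orientations are given as a unit quaternion [w, x, y, z].
In Python, from plant import state, grab_frame, get_calibration, job_done, recognise, regions_of gives the robot as it stands.
- The arm moves only by the tool apply_moves, never from a script. Its argument "targets" is a list of rows, each an object with "translation": the shift along the tool's x, y, z normalised to -1 to 1, where 1 is 100 mm, a list of three; "twist": the turn about the tool's z normalised to -1 to 1, where 1 is 0.1 rad; "hand": the opening, from 0 (shut) to 1 (fully open). A call has 1 to 8 rows; each row shifts and turns the commanded pose from where the row before left it, along the tool's axes as they then stand; what a row does not reach is not made up. A row lasts 1/10 s, in which the tool goes at most 50 mm and 8.59 degrees, less where a joint would pass 70% of its speed; a pose out of reach is approached as far as the arm can. A call with a number of a shift or a turn outside -1 to 1 is refused whole. A call with a gripper value outside its range is refused whole. The fingers move at their own pace and stop on an object; the grip force is fixed at half the most. Time passes only in rows, so rows that do not move let the fingers close. It gives the time, the measured TCP pose, the force, the opening and the grip force at its end, in the units of the state.
- state(): the state, without advancing time (a new reading comes with each control period).
- grab_frame(name): name is "scene" or "top"; returns the picture (480x640x3 uint8, red, green, blue); there is no depth.
- get_calibration(name): a dict with "camera_matrix" (3x3 intrinsics, pixels), "pose" (4x4, takes a point from camera to world coordinates). Camera axes: x right, y up, looking along -z (the intrinsics and any distortion apply to the point x, -y, -z); pixel columns grow to the right and rows downward; lengths in m; the calibration is good to about 2 mm. A picture is of the moment at which its call begins. get_calibration takes no time and is no camera call.
- job_done(): hands the job in; it is judged then, once.
Trained networks look in the newest picture that a camera, given by its name, has taken for a name from the list of things; names that differ only in an ending like _2 or _b are one class to them, and where a whole thing is asked for, a point or a joint stands for the part that bears it (a point fixed in the world has none). Each returns a list of dicts, best first, with "score" (0 to 1); they miss things now and then, are a little off and sometimes report something else, mostly with a low value. They report only what shows in the picture. A call takes as long as a camera call. They do not tell look-alikes from the thing itself.
- recognise(camera, query): "point" ([x, y, z] in m, in world coordinates, good to about 4 mm: the middle of the surface that is visible of it).
- regions_of(camera, query): "pixels" (480x640 bool, what is visible of it).
The state is a dict: "time": time; "joint_pos": joint angles; "joint_vel": joint speeds; "joint_efforts": joint torques, N m; "tool_pos": TCP position; "tool_rot": TCP orientation; "contact_force": force on the tool from outside, world axes, zero at the start; "ft_torque": the same for the moment, N m; "gripper_width": opening from 0.0 (shut) to 1.0 (fully open); "grasp_force": force on a finger pad.
Only numpy, scipy, OpenCV 4.12 (cv2) and the standard library are available. Lean on these libraries where they do the work, as an engineer would, in place of code of your own. Each camera call takes 0.05 s, during which the arm holds its last target. There are 200 camera calls.

## Task

The small finger splint lying on top of the white tilt-out bin belongs inside it. Push the bin's self-closing front well open with one finger behind its raised lip and, while that finger holds it open, push the splint forward off the top with your other finger so that it drops into the bin; only then let the front swing shut again. Do not pick the splint up, and leave the bottle, the pill organiser and everything else where they are.

Things in the scene. Friction and masses are not known exactly. Their poses are not given: they have to be found in the camera images.
- tilt_bin: housing of the white plastic tilt-out bin, fixed to the sill, 294 mm wide (y). Its flat top, 170 mm up, is a tray 190 mm deep (x = -95 to +95 mm), 284 mm wide inside, with 10 mm rims at sides and back; in front stands only the tilting front's lip. Origin on the sill under the middle of the top; -x is its front (towards the robot, give or take yaw), z up
- tray_edge (a point): the middle of the front edge of the housing's flat top, at the top's surface (x = -95 mm, z = 170 mm in the bin's frame); axes as the bin's. What is pushed past this edge while the front is open falls into the bin
- bin_front (a joint): the tilting front, a bucket hinged along its foot (130 mm in front of the bin's origin, 12 mm up): 0 shut, grows as its top tilts out towards the robot (rad), stop at 0.8. Spring and weight close it: about 1.3 N at the lip at first, 2.2 N at 0.5 rad. Panel 294 mm wide, 4.5 mm thick, leaning back 0.18 rad when shut. Mouth between lip and top edge: about 35 mm at 0.18 rad, 90 mm at 0.5 rad
- bin_lip (a point): a point on the inner face of the lip, mid-width, 8 mm below its upper edge, moving with the front. Shut, the lip stands 25 mm above the flat top, and its inner face is 1 to 6 mm in front of the top's front edge; a fingertip just above the flat top pushes it outwards from behind
- bin_floor (a point): a point on the inner floor of the tilting bucket, mid-width, 50 mm behind the hinge, moving with the front; shut, its axes are parallel to the bin's. The bucket inside is 272 mm wide, its floor 100 mm deep, its back slopes up to 62 mm high, and its front is the front panel
- splint_center (a point): the centre, half-way up, of the hard yellow silicone finger splint lying on the bin's flat top near the front edge: a small open trough with one closed round end, 57 mm long, 22 mm wide, 15 mm high, 15 to 35 g. Its y axis runs along its length, roughly along the front edge; z up. This point lies 7.5 mm above the top at the start
- pill_organiser: a bystander on the bin's flat top, at its back: blue plastic pill organiser with seven lids, 120 mm long (y), 34 mm wide, 22 mm high; origin at the centre of its underside. Leave it alone
- amber_bottle: a bystander on the bin's flat top, at its back: small amber glass bottle, 38 mm across and 65 mm high; origin at the centre of its underside. Leave it alone
- kidney_dish: a bystander on the sill beside the bin: steel kidney dish, 212 mm long (x) by 113 mm (y), 36 mm high, its hollow side to -y; origin on the sill under its middle. Leave it alone
- tweezers: a bystander on the sill in front of the bin: steel tweezers lying flat, 125 mm long (x), 9 mm high; origin at the middle of the underside. Leave them alone
- wrist_splint: a bystander on the sill beside the bin: a much longer yellow splint, an open gutter 190 mm long (x), 67 mm wide and 33 mm high; origin at the centre of its underside. Leave it alone
- tumbler: a bystander on the sill: drinking glass, 66 mm across, 95 mm high; origin at the centre of its underside. Leave it alone
- tape_roll: a bystander on the sill: roll of white tape lying flat, 68 mm across, 25 mm high; origin at the centre of its underside. Leave it alone
Not all that is in view belongs to the job. What is meant by the part that bears splint_center is not purple, and is the larger of those in its own colour.

How it is judged:
By the outcome, as a careful person would: the job done as asked, in the order asked, and still so for the second after the job is handed in, with the robot touching nothing.
It also fails if it takes over 37 s, if anything falls off the work surface, if the arm or the gripper's body presses on something with over 40 N, if the wrist force passes 120 N, or if a joint passes its speed limit or range.

## Working session

There is one attempt and no reset: what is moved stays moved. The work goes in short steps, Python scripts to look and compute and a tool call to move; the robot and the scene stay as the last step left them, time stands still between calls to the robot, and variables do not carry over. Pictures are saved under pics/ and viewed, at most 10 in all, crops included, and the job is handed in when it is done.

Besides the shell and the picture viewer there is one more tool, called after "Request:" by a JSON object that holds its "method" and its "body", one argument or row to a line. apply_moves: Moves the arm, as the interface text tells. Its arguments: {"type":"object","properties":{"targets":{"type":"array"}},"required":["targets"]}

```bash
mkdir -p pics; python3 - <<'E'
from plant import *
import cv2,numpy as np
for c in("scene","top"):
    im=grab_frame(c);cv2.imwrite(f"pics/{c}0.png",im[:,:,::-1])
    K=get_calibration(c);print(c,np.round(K["camera_matrix"],1).tolist(),np.round(K["pose"],3).tolist())
    for q in("splint_center","tilt_bin","bin_front","pill_organiser","amber_bottle","tweezers","wrist_splint","tumbler","tape_roll","kidney_dish","bin_lip","tray_edge"):
        r=recognise(c,q);print(q,[(round(float(a["score"]),2),np.round(a["point"],3).tolist()) for a in r[:4]])
s=state();print(s["time"],s["tool_pos"],s["tool_rot"])
E
```

```text
scene [[522.3, 0.0, 326.0], [0.0, 522.3, 239.3], [0.0, 0.0, 1.0]] [[0.97, 0.189, -0.153, 0.417], [-0.243, 0.731, -0.637, -0.659], [-0.008, 0.655, 0.755, 0.917], [0.0, 0.0, 0.0, 1.0]]
splint_center [(0.94, [0.727, -0.276, 0.006]), (0.76, [0.585, -0.06, 0.183]), (0.62, [0.702, -0.387, 0.006])]
tilt_bin [(0.58, [0.601, -0.129, 0.168])]
bin_front [(0.88, [0.522, -0.07, 0.128])]
pill_organiser [(0.73, [0.707, -0.005, 0.196])]
amber_bottle [(0.67, [0.683, -0.14, 0.209])]
tweezers [(0.74, [0.388, -0.034, 0.007])]
wrist_splint [(0.93, [0.54, -0.315, 0.003])]
tumbler [(0.69, [0.363, -0.197, 0.06])]
tape_roll [(0.77, [0.416, 0.174, 0.021]), (0.72, [0.39, -0.034, 0.009]), (0.68, [0.595, 0.277, 0.013]), (0.55, [0.361, -0.2, 0.06])]
kidney_dish [(0.93, [0.593, 0.273, 0.013]), (0.21, [0.598, -0.13, 0.17])]
bin_lip [(0.69, [0.52, -0.067, 0.127])]
tray_edge [(0.89, [0.601, -0.132, 0.168])]
top [[580.1, 0.0, 324.3], [0.0, 580.1, 243.8], [0.0, 0.0, 1.0]] [[-0.016, 0.989, -0.145, 0.368], [-1.0, -0.016, 0.004, 0.012], [0.001, 0.145, 0.989, 1.374], [0.0, 0.0, 0.0, 1.0]]
splint_center [(0.54, [0.584, -0.055, 0.178]), (0.54, [0.727, -0.278, 0.01])]
tilt_bin [(0.57, [0.598, -0.054, 0.169]), (0.57, [0.705, 0.008, 0.19])]
bin_front [(0.72, [0.392, -0.022, 0.004]), (0.7, [0.526, -0.038, 0.124])]
pill_organiser [(0.93, [0.709, 0.006, 0.188])]
amber_bottle [(0.61, [0.684, -0.129, 0.217])]
tweezers []
wrist_splint [(0.72, [0.422, 0.181, 0.029]), (0.69, [0.54, -0.328, 0.004])]
tumbler [(0.76, [0.36, -0.226, 0.038])]
tape_roll [(0.93, [0.42, 0.182, 0.032])]
kidney_dish [(0.77, [0.63, 0.237, 0.008])]
bin_lip [(0.79, [0.52, -0.036, 0.121])]
tray_edge [(0.76, [0.603, -0.053, 0.17])]
1.3 [ 0.2253056  -0.5829491   0.25329586] [-7.19547747e-06  9.83044193e-01  1.83368796e-01 -3.23524093e-06]
```

View pics/scene0.png

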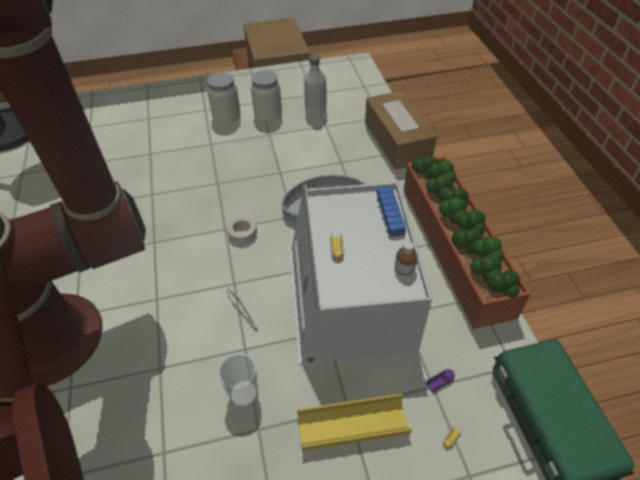

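View pics/top0.png

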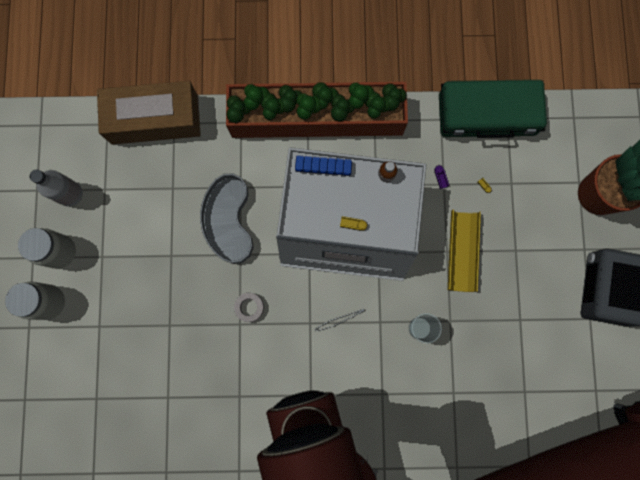

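Scene picture: the white bin is in the middle with the blue organiser (390,210) and bottle (405,260) at its back. The candidates for the splint are the yellow piece on the bin's top at scene (337,246) / top (353,224), the small yellow one on the sill at scene (452,437) / top (484,185), and the purple one at scene (440,380) / top (441,177). The one on the bin fits, since it isn't purple and is the larger of the two yellow ones. I'll confirm this in a crop.

```bash
cat > h.py <<'E'
from plant import *
import cv2,numpy as np
def ray(c,px,z):
    k=get_calibration(c);K=np.array(k["camera_matrix"]);P=np.array(k["pose"])
    px=np.atleast_2d(np.array(px,float));d=np.c_[px,np.ones(len(px))]@np.linalg.inv(K).T
    d=d*[1,-1,-1]@P[:3,:3].T;o=P[:3,3];return o+d*((z-o[2])/d[:,2])[:,None]
E
python3 - <<'E'
from h import *
for c in("top","scene"):
    im=grab_frame(c)
    if c=="top":cv2.imwrite("pics/crop1.png",cv2.resize(im[140:280,270:460,::-1],None,fx=4,fy=4,interpolation=cv2.INTER_CUBIC))
    for r in regions_of(c,"splint_center"):
        m=r["pixels"].astype(np.uint8);ys,xs=np.nonzero(m)
        w=ray(c,np.c_[xs,ys],.18)[:,:2];q=cv2.minAreaRect(w.astype(np.float32)*1000)
        print(c,round(float(r["score"]),2),m.sum(),xs.mean(),ys.mean(),q)
    for n in("tilt_bin","tray_edge","bin_front"):
      for r in regions_of(c,n)[:2]:
        m=r["pixels"].astype(np.uint8);ys,xs=np.nonzero(m);print(c,n,round(float(r["score"]),2),m.sum(),xs.min(),xs.max(),ys.min(),ys.max())
        cs=max(cv2.findContours(m,0,2)[0],key=cv2.contourArea)
        p=cv2.approxPolyDP(cs,6,True)[:,0];print(p.tolist(),ray(c,p,.18)[:,:2].round(3).tolist())
E
```

```text
top 0.87 275 352.08363636363634 223.0218181818182 ((584.9968872070312, -52.676631927490234), (53.655548095703125, 24.60482406616211), 77.60480499267578)
top 0.58 180 440.84444444444443 176.05 ((683.8103637695312, -241.69839477539062), (48.596065521240234, 17.635189056396484), 14.50159740447998)
top 0.56 310 387.38709677419354 171.0032258064516 ((696.896728515625, -128.9990234375), (36.95972442626953, 44.921905517578125), 61.73309326171875)
top 0.42 108 484.39814814814815 184.83333333333334 ((662.2098999023438, -333.27813720703125), (33.21747589111328, 15.617773056030273), 36.812034606933594)
top tilt_bin 0.58 15150 276 425 147 280
[[289, 148], [276, 235], [282, 265], [403, 280], [418, 252], [424, 164], [392, 160], [397, 173], [387, 182], [377, 174], [385, 158]] [[0.75, 0.079], [0.563, 0.108], [0.5, 0.095], [0.464, -0.154], [0.522, -0.187], [0.71, -0.207], [0.72, -0.139], [0.692, -0.149], [0.672, -0.127], [0.69, -0.107], [0.725, -0.125]]
top tray_edge 0.59 14934 276 426 147 280
[[290, 147], [276, 234], [281, 264], [403, 280], [417, 252], [425, 163]] [[0.752, 0.077], [0.565, 0.108], [0
[... 839 characters left out ...]
-0.041], [0.464, -0.273], [0.65, -0.299], [0.707, -0.21]]
scene tilt_bin 0.6 169 232 256 299 329
[[232, 301], [256, 329], [244, 305], [245, 316]] [[0.378, -0.132], [0.409, -0.196], [0.397, -0.145], [0.395, -0.167]]
scene tray_edge 0.86 19324 290 431 184 363
[[396, 184], [406, 232], [394, 238], [386, 233], [377, 185], [303, 187], [290, 248], [299, 362], [418, 350], [431, 299]] [[0.742, 0.073], [0.717, -0.057], [0.69, -0.066], [0.68, -0.05], [0.704, 0.08], [0.555, 0.112], [0.497, -0.041], [0.465, -0.271], [0.651, -0.297], [0.706, -0.212]]
scene bin_front 0.66 2795 292 319 186 361
[[304, 186], [292, 241], [302, 361], [319, 307]] [[0.558, 0.115], [0.504, -0.025], [0.469, -0.271], [0.519, -0.18]]
```

View pics/crop1.png

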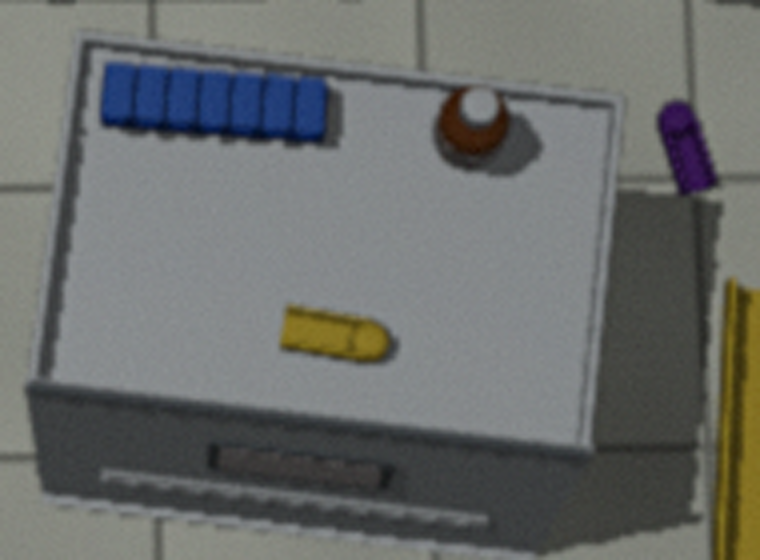

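The crop confirms it: the yellow splint lies on the tray at crop (335,335) = top (353,224), running along the front edge. The lip's corners are at crop (30,385) and (593,447), the back rim corners at (80,38) and (620,100).

```bash
python3 - <<'E'
from h import *
f=lambda x,y:(270+x/4,140+y/4)
L=ray("top",[f(30,385),f(593,447)],.195)[:,:2];B=ray("top",[f(80,38),f(620,100)],.18)[:,:2]
print(L,B)
for a in(L,B):
    d=a[0]-a[1];print(np.hypot(*d),np.arctan2(-d[0],d[1]))
p=np.r_[L,B]  # fit bin pose: corners in bin frame
q=np.array([[-99,147],[-99,-147],[105,147],[105,-147]])/1000
M,_=cv2.estimateAffinePartial2D(q,p);yaw=np.arctan2(M[1,0],M[0,0]);print(M,yaw,np.hypot(M[0,0],M[1,0]))
R=np.array([[np.cos(yaw),-np.sin(yaw)],[np.sin(yaw),np.cos(yaw)]]);t=p.mean(0)-R@q.mean(0)
print("bin",t,"edge",t+R@[-.095,0])
for n,v in dict(spl=(.585,-.054),spl2=(.581,-.059),org=(.708,0),bot=(.684,-.134),twz=(.389,-.03)).items():print(n,R.T@(np.array(v)-t))
s=[f(x,y) for x,y in[(282,350),(288,305),(390,325),(375,362)]]
w=ray("top",s,.178)[:,:2];print("splint corners bin",(w-t)@R)
E
```

```text
[[ 0.55749077  0.10333742]
 [ 0.5207271  -0.184951  ]] [[ 0.74661047  0.07705184]
 [ 0.70805877 -0.20914244]]
0.29062308764790296 -0.12683931189833195
0.28877914750514766 -0.13389866078942256
[[ 0.95935242  0.1266674   0.63034372]
 [-0.1266674   0.95935242 -0.05304604]] -0.13127494461928443 0.967678506487535
bin [ 0.63024759 -0.05303335] edge [ 0.53606499 -0.04059802]
spl [-0.04473174 -0.00688116]
spl2 [-0.04804283 -0.01236173]
org [0.07014144 0.06275469]
bot [ 0.06388831 -0.0732339 ]
twz [-0.24218687 -0.00874371]
splint corners bin [[-0.05650421  0.01862827]
 [-0.03233951  0.01815751]
 [-0.03678349 -0.03609417]
 [-0.05723365 -0.03035394]]
```

```bash
cat > plan.py <<'E'
import numpy as np,sys
from plant import state
def plan(goal,hg,n):
    s=state();p=np.array(s["tool_pos"]);w,x,y,z=s["tool_rot"];h=2*np.arctan2(y,x)
    dt=(hg-h+np.pi)%(2*np.pi)-np.pi
    for i in range(n):
        d=(np.array(goal)-p)/(n-i); a=np.array([np.cos(h),np.sin(h)]);b=np.array([np.sin(h),-np.cos(h)])
        t=np.round([d[:2]@a*10,d[:2]@b*10,-d[2]*10],2);tw=round(-dt/n*10,2)
        print('{"translation":%s,"twist":%s,"hand":1},'%(t.tolist(),tw))
        p=p+np.r_[(t[0]*a+t[1]*b)/10,-t[2]/10];h-=tw/10
E
python3 -c "
from plan import *
plan([.594,-.057,.30],-.131+np.pi/2,16)"
```

```text
{"translation":[0.33, -0.22, -0.03],"twist":-0.67,"hand":1},
{"translation":[0.35, -0.2, -0.03],"twist":-0.67,"hand":1},
{"translation":[0.36, -0.18, -0.03],"twist":-0.67,"hand":1},
{"translation":[0.37, -0.15, -0.03],"twist":-0.67,"hand":1},
{"translation":[0.38, -0.13, -0.03],"twist":-0.67,"hand":1},
{"translation":[0.39, -0.1, -0.03],"twist":-0.67,"hand":1},
{"translation":[0.39, -0.08, -0.03],"twist":-0.67,"hand":1},
{"translation":[0.4, -0.05, -0.03],"twist":-0.67,"hand":1},
{"translation":[0.4, -0.02, -0.03],"twist":-0.67,"hand":1},
{"translation":[0.4, 0.01, -0.03],"twist":-0.67,"hand":1},
{"translation":[0.4, 0.03, -0.03],"twist":-0.67,"hand":1},
{"translation":[0.4, 0.06, -0.03],"twist":-0.67,"hand":1},
{"translation":[0.39, 0.09, -0.03],"twist":-0.67,"hand":1},
{"translation":[0.39, 0.11, -0.03],"twist":-0.67,"hand":1},
{"translation":[0.38, 0.14, -0.02],"twist":-0.67,"hand":1},
{"translation":[0.37, 0.16, -0.03],"twist":-0.67,"hand":1},
```

Request:
{"method": "apply_moves", "body": {
  "targets": [
    {"translation":[0.33,-0.22,-0.06],"twist":-0.67,"hand":1},
    {"translation":[0.35,-0.2,-0.06],"twist":-0.67,"hand":1},
    {"translation":[0.36,-0.18,-0.06],"twist":-0.67,"hand":1},
    {"translation":[0.37,-0.15,-0.06],"twist":-0.67,"hand":1},
    {"translation":[0.38,-0.13,-0.06],"twist":-0.67,"hand":1},
    {"translation":[0.39,-0.1,-0.06],"twist":-0.67,"hand":1},
    {"translation":[0.39,-0.08,-0.06],"twist":-0.67,"hand":1},
    {"translation":[0.4,-0.05,-0.05],"twist":-0.67,"hand":1}
  ]
}}

```text
time: 2.6
tool_pos: [0.4096, -0.3187, 0.3009]
tool_rot: [0.0, 0.899, 0.438, 0.0]
contact_force: [-0.2, 0.1, 0.5]
gripper_width: 1.002
grasp_force: 0.0
```

Request:
{"method": "apply_moves", "body": {
  "targets": [
    {"translation":[0.4,-0.02,0],"twist":-0.67,"hand":1},
    {"translation":[0.4,0.01,0],"twist":-0.67,"hand":1},
    {"translation":[0.4,0.03,0],"twist":-0.67,"hand":1},
    {"translation":[0.4,0.06,0],"twist":-0.67,"hand":1},
    {"translation":[0.39,0.09,0],"twist":-0.67,"hand":1},
    {"translation":[0.39,0.11,0],"twist":-0.67,"hand":1},
    {"translation":[0.38,0.14,0],"twist":-0.67,"hand":1},
    {"translation":[0.37,0.16,0],"twist":-0.67,"hand":1}
  ]
}}

```text
time: 3.4
tool_pos: [0.5953, -0.0554, 0.3004]
tool_rot: [0.0, 0.751, 0.661, 0.0]
contact_force: [-0.1, -1.2, -0.4]
gripper_width: 0.999
grasp_force: 0.0
```

```bash
python3 - <<'E'
from h import *
s=state();w,x,y,z=s["tool_rot"];print(s["time"],s["tool_pos"],2*np.arctan2(y,x)-np.pi/2,s["contact_force"])
for c in("scene",):
    im=grab_frame(c);cv2.imwrite("pics/sc1.png",cv2.resize(im[130:380,230:480,::-1],None,fx=2.4,fy=2.4))
from plan import *
plan([.594,-.057,.205],-.131+np.pi/2,4)
E
```

```text
3.4 [ 0.59525395 -0.05535019  0.30044446] -0.12706869574936208 [-0.1371753  -1.24635372 -0.43289828]
{"translation":[-0.02, -0.01, 0.24],"twist":0.03,"hand":1},
{"translation":[-0.02, -0.01, 0.24],"twist":0.03,"hand":1},
{"translation":[-0.01, -0.0, 0.24],"twist":0.03,"hand":1},
{"translation":[-0.02, -0.01, 0.23],"twist":0.03,"hand":1},
```

View pics/sc1.png

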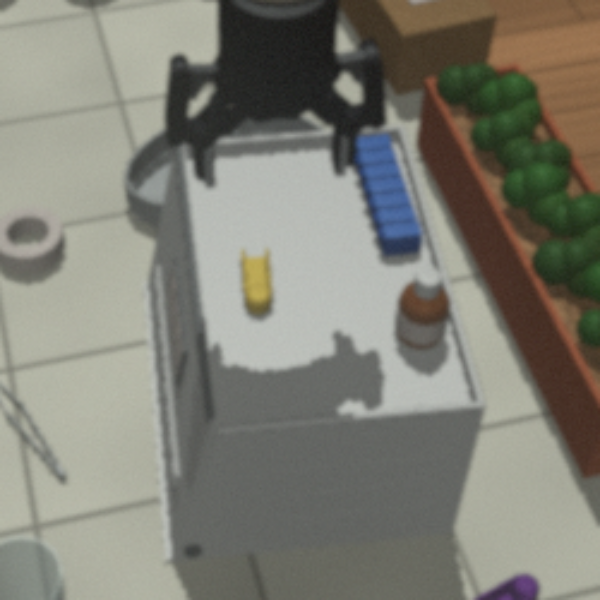

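The fingers hang above the bin, with tips at crop (205,175) and (343,165). The splint is at (257,280), and the organiser and bottle are clear. Next I lower the tool.

Request:
{"method": "apply_moves", "body": {
  "targets": [
    {"translation":[-0.02,-0.01,0.3],"twist":0.04,"hand":1},
    {"translation":[-0.02,-0.01,0.3],"twist":0,"hand":1},
    {"translation":[-0.02,-0.01,0.26],"twist":0,"hand":1},
    {"translation":[0,0,0],"twist":0,"hand":1}
  ]
}}

```text
time: 3.85
tool_pos: [0.588, -0.0619, 0.2093]
tool_rot: [-0.004, 0.753, 0.658, -0.003]
contact_force: [0.9, 0.3, 0.5]
gripper_width: 1.003
grasp_force: 0.0
```

```bash
python3 - <<'E'
from h import *
im=grab_frame("scene");cv2.imwrite("pics/sc2.png",cv2.resize(im[170:370,260:460,::-1],None,fx=3,fy=3,interpolation=cv2.INTER_CUBIC))
print(state()["tool_pos"])
E
```

```text
[ 0.58941597 -0.06221097  0.21216355]
```

View pics/sc2.png

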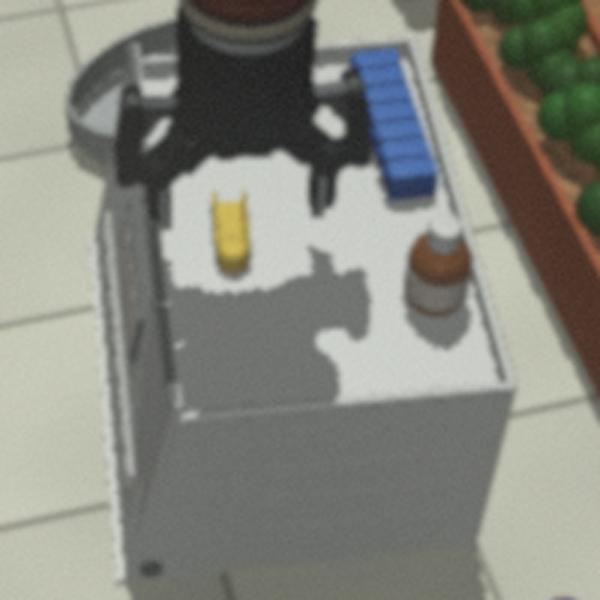

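A's tip (160,215) stands close behind the lip and B's (320,210) behind the splint (232,235). I'll shift a little back and to +y, then feel for the top.

Request:
{"method": "apply_moves", "body": {
  "targets": [
    {"translation":[0.06,0.07,0],"twist":0,"hand":1},
    {"translation":[0,0,0.06],"twist":0,"hand":1},
    {"translation":[0,0,0.06],"twist":0,"hand":1},
    {"translation":[0,0,0],"twist":0,"hand":1},
    {"translation":[0,0,0],"twist":0,"hand":1}
  ]
}}

```text
time: 4.4
tool_pos: [0.5984, -0.0574, 0.2023]
tool_rot: [-0.0, 0.753, 0.658, -0.0]
contact_force: [0.4, -1.1, 0.2]
gripper_width: 1.001
grasp_force: 0.0
```

Request:
{"method": "apply_moves", "body": {
  "targets": [
    {"translation":[0,0,0.06],"twist":0,"hand":1},
    {"translation":[0,0,0],"twist":0,"hand":1},
    {"translation":[0,0,0],"twist":0,"hand":1}
  ]
}}

```text
time: 4.7
tool_pos: [0.5982, -0.0574, 0.196]
tool_rot: [-0.0, 0.753, 0.658, -0.0]
contact_force: [-0.1, 0.4, 0.7]
gripper_width: 1.0
grasp_force: 0.0
```

```bash
python3 - <<'E'
from h import *
im=grab_frame("scene");cv2.imwrite("pics/sc3.png",cv2.resize(im[200:290,290:390,::-1],None,fx=6,fy=6,interpolation=cv2.INTER_CUBIC))
s=state();print(s["tool_pos"],s["contact_force"])
K=get_calibration("scene");P=np.linalg.inv(K["pose"])
yaw=-.129;u=np.array([np.cos(yaw),np.sin(yaw),0]);v=np.array([-np.sin(yaw),np.cos(yaw),0]);
for dz in(.009,.022):
  for off in(-57,-42.5,42.5,57):
    q=np.array(s["tool_pos"])+u*off/1000-v*.011-[0,0,dz];q=P[:3,:3]@q+P[:3,3];p=K["camera_matrix"]@(q*[1,-1,-1]);p=p[:2]/p[2];print(dz,off,(p-[290,200])*6)
E
```

```text
[ 0.59836722 -0.05747634  0.19621015] [-0.23026129  1.67824203 -0.02399467]
0.009 -57 [151.71238755 294.51466833]
0.009 -42.5 [199.18588529 290.01769252]
0.009 42.5 [475.44870106 263.84841366]
0.009 57 [522.23246712 259.41677339]
0.022 -57 [152.70178786 321.70541752]
0.022 -42.5 [199.68966416 317.22555351]
0.022 42.5 [473.14688334 291.15391011]
0.022 57 [519.45898   286.7384755]
```

View pics/sc3.png

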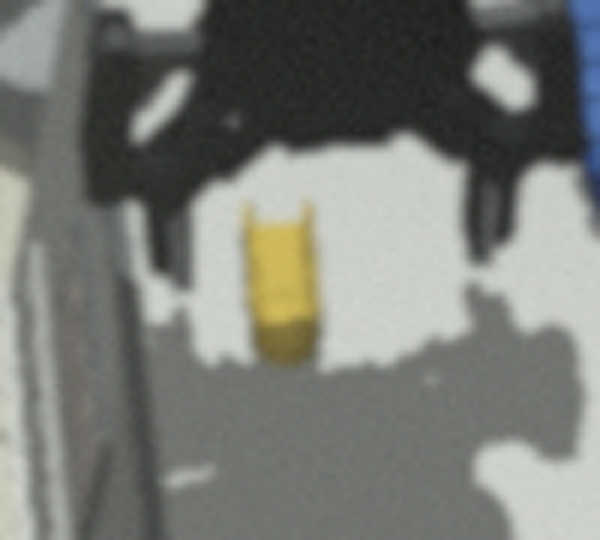

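The tips end near crop rows 290 (A) and 262 (B), so with the gripper open they are only about 9 mm ahead of the TCP. About 12 mm of descent is left. B is centred behind the splint (282,285).

Request:
{"method": "apply_moves", "body": {
  "targets": [
    {"translation":[0,0,0.08],"twist":0,"hand":1},
    {"translation":[0,0,0],"twist":0,"hand":1},
    {"translation":[0,0,0.03],"twist":0,"hand":1},
    {"translation":[0,0,0],"twist":0,"hand":1}
  ]
}}

```text
time: 5.15
tool_pos: [0.5981, -0.0574, 0.1847]
tool_rot: [-0.0, 0.753, 0.658, -0.0]
contact_force: [-0.1, 0.1, -0.2]
gripper_width: 0.999
grasp_force: 0.0
```

Request:
{"method": "apply_moves", "body": {
  "targets": [
    {"translation":[0,0,0.02],"twist":0,"hand":1},
    {"translation":[0,-0.1,0],"twist":0,"hand":1},
    {"translation":[0,-0.1,0],"twist":0,"hand":1},
    {"translation":[0,-0.1,0],"twist":0,"hand":1},
    {"translation":[0,-0.1,0],"twist":0,"hand":1},
    {"translation":[0,0,0],"twist":0,"hand":1}
  ]
}}

```text
time: 5.75
tool_pos: [0.5577, -0.0519, 0.1835]
tool_rot: [0.0, 0.753, 0.658, 0.0]
contact_force: [1.3, 0.3, 0.1]
gripper_width: 1.001
grasp_force: 0.9
```

```bash
python3 - <<'E'
from h import *
im=grab_frame("scene");cv2.imwrite("pics/sc4.png",cv2.resize(im[190:340,250:400,::-1],None,fx=4,fy=4,interpolation=cv2.INTER_CUBIC))
E
```

```text
(no output)
```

View pics/sc4.png

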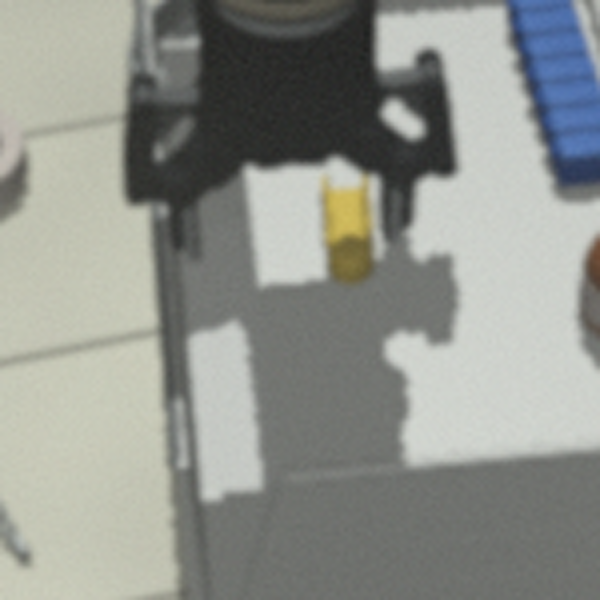

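The front is open, with the lip held by A at (185,240). The mouth shows to the left of the top's edge (250,280). B (397,220) is right behind the splint (348,230). I keep pushing.

Request:
{"method": "apply_moves", "body": {
  "targets": [
    {"translation":[0,-0.08,0],"twist":0,"hand":1},
    {"translation":[0,-0.1,0],"twist":0,"hand":1},
    {"translation":[0,-0.1,0],"twist":0,"hand":1},
    {"translation":[0,-0.1,0],"twist":0,"hand":1},
    {"translation":[0,-0.1,0],"twist":0,"hand":1},
    {"translation":[0,-0.1,0],"twist":0,"hand":1},
    {"translation":[0,-0.1,0],"twist":0,"hand":1},
    {"translation":[0,0,0],"twist":0,"hand":1}
  ]
}}

```text
time: 6.6
tool_pos: [0.4903, -0.0429, 0.1836]
tool_rot: [-0.0, 0.753, 0.658, -0.0]
contact_force: [2.2, 0.2, 2.2]
gripper_width: 1.0
grasp_force: 1.2
```

```bash
python3 - <<'E'
from h import *
a=[cv2.resize(grab_frame(c)[y:y+150,x:x+100,::-1],None,fx=4,fy=4,interpolation=cv2.INTER_CUBIC) for c,y,x in(("scene",170,240),("top",170,310))]
cv2.imwrite("pics/sc5.png",np.hstack(a))
E
```

```text
(no output)
```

View pics/sc5.png

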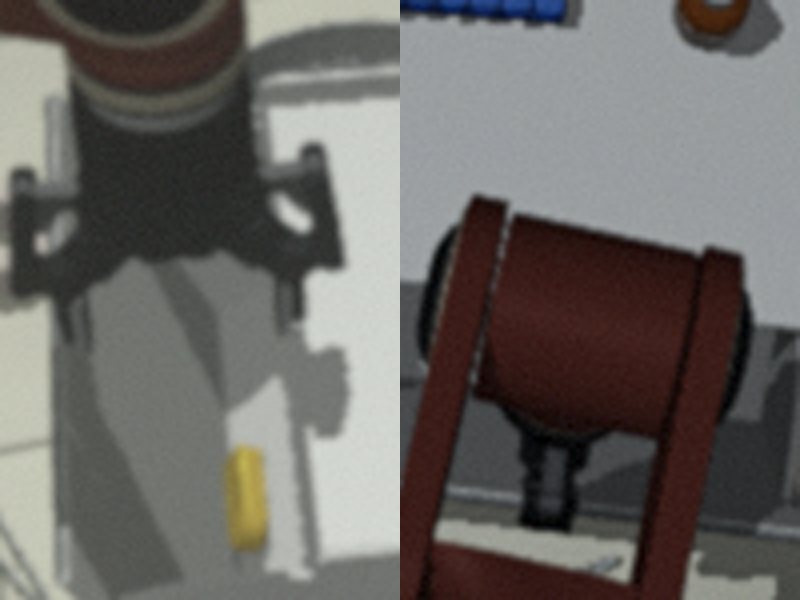

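The splint has left the top. It lies at scene ≈(301,295), below the top's edge inside the mouth, while A still holds the front open. I check that it has settled in the bucket.

Request:
{"method": "apply_moves", "body": {
  "targets": [
    {"translation":[0,0,0],"twist":0,"hand":1},
    {"translation":[0,0,0],"twist":0,"hand":1},
    {"translation":[0,0,0],"twist":0,"hand":1},
    {"translation":[0,0,0],"twist":0,"hand":1}
  ]
}}

```text
time: 7.1
tool_pos: [0.4915, -0.0431, 0.1833]
tool_rot: [-0.0, 0.753, 0.658, -0.0]
contact_force: [1.4, 0.0, 2.3]
gripper_width: 1.003
grasp_force: 1.2
```

```bash
python3 - <<'E'
from h import *
im=grab_frame("scene");cv2.imwrite("pics/sc6.png",cv2.resize(im[210:360,240:360,::-1],None,fx=4,fy=4,interpolation=cv2.INTER_CUBIC))
t=np.array([.630,-.053]);yaw=-.131;c,s=np.cos(yaw),np.sin(yaw);R=np.array([[c,-s],[s,c]])
for r in regions_of("scene","splint_center"):
    ys,xs=np.nonzero(r["pixels"]);print(round(float(r["score"]),2),len(xs),xs.mean(),ys.mean())
    if 270<xs.mean()<345 and ys.mean()<350:
        for z in(.03,.06,.09,.12,.15):print(z,(ray("scene",[(xs.mean(),ys.mean())],z)[0,:2]-t)@R)
print([(float(r["score"]),(np.r_[(r["point"][:2]-t)@R,r["point"][2]])) for r in recognise("scene","splint_center")])
E
```

```text
0.74 191 450.89005235602093 437.5026178010471
0.72 253 300.6284584980237 294.699604743083
0.03 [-0.12047685 -0.00670991]
0.06 [-0.12087917 -0.02773963]
0.09 [-0.12128149 -0.04876935]
0.12 [-0.12168381 -0.06979908]
0.15 [-0.12208613 -0.0908288 ]
0.66 384 439.4921875 379.8020833333333
[(0.83, array([ 0.12247249, -0.2068745 ,  0.0058    ])), (0.57, array([-0.1457569 , -0.02979488,  0.0986    ])), (0.53, array([-0.1157607 , -0.01172175,  0.0419    ])), (0.45, array([ 0.11688271, -0.32138583,  0.009     ]))]
```

View pics/sc6.png

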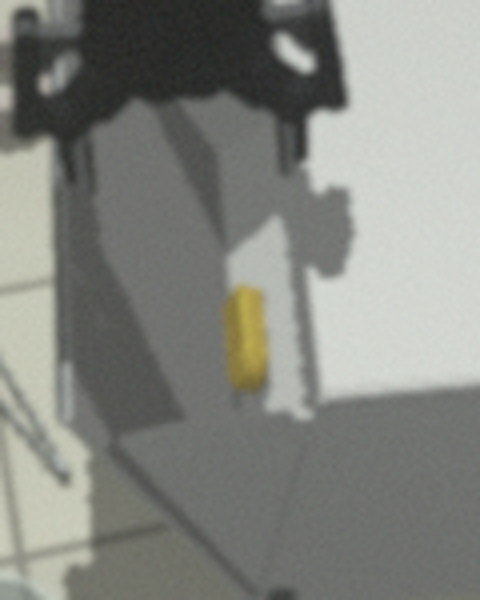

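The splint rests at the front of the bucket's floor (bin frame ≈ -119, -12, 42 mm). Now I let the front close gently by following it back with the finger, then lift off.

Request:
{"method": "apply_moves", "body": {
  "targets": [
    {"translation":[0,0.15,0],"twist":0,"hand":1},
    {"translation":[0,0.15,0],"twist":0,"hand":1},
    {"translation":[0,0.15,0],"twist":0,"hand":1},
    {"translation":[0,0.15,0],"twist":0,"hand":1},
    {"translation":[0,0.13,0],"twist":0,"hand":1},
    {"translation":[0,0.12,0],"twist":0,"hand":1},
    {"translation":[0,0.12,0],"twist":0,"hand":1},
    {"translation":[0,0.12,0],"twist":0,"hand":1}
  ]
}}

```text
time: 8.05
tool_pos: [0.5997, -0.0575, 0.1825]
tool_rot: [-0.001, 0.753, 0.658, -0.0]
contact_force: [0.3, 0.4, 0.3]
gripper_width: 0.999
grasp_force: 0.0
```

Request:
{"method": "apply_moves", "body": {
  "targets": [
    {"translation":[0,0,0],"twist":0,"hand":1},
    {"translation":[0,0,-0.2],"twist":0,"hand":1},
    {"translation":[0,0,-0.4],"twist":0,"hand":1},
    {"translation":[0,0,-0.4],"twist":0,"hand":1},
    {"translation":[0,0,-0.4],"twist":0,"hand":1},
    {"translation":[0,-0.4,0],"twist":0,"hand":1},
    {"translation":[0,-0.4,0],"twist":0,"hand":1},
    {"translation":[0,0,0],"twist":0,"hand":1}
  ]
}}

```text
time: 8.85
tool_pos: [0.5164, -0.046, 0.3227]
tool_rot: [-0.001, 0.753, 0.658, -0.001]
contact_force: [1.3, -0.9, 0.5]
gripper_width: 0.999
grasp_force: 0.0
```

```bash
python3 - <<'E'
from h import *
cv2.imwrite("pics/sc7.png",grab_frame("scene")[:,:,::-1]);print(state()["tool_pos"],state()["contact_force"],state()["time"])
E
```

```text
[ 0.51817339 -0.04637858  0.32305299] [ 0.30173476 -0.28882517 -0.53712385] 8.9
```

View pics/sc7.png

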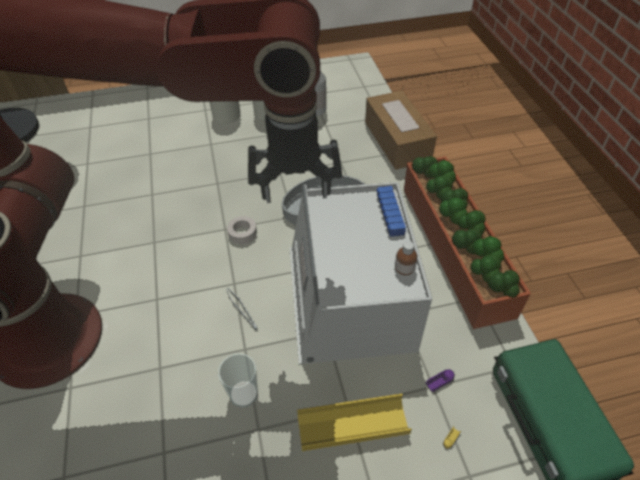

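The front is shut (lip line at about (305,230)) and the top is clear of the splint. The organiser (390,210), the bottle (405,260) and everything else are where they were, and the gripper is clear.

```bash
python3 -c "
from plant import *
print(job_done())"
```

```text
the job is handed in; nothing more can be done
None
```

The splint was pushed off the top into the bin while the other finger held the front open, the front is shut again, nothing else looks moved, and the job was handed in at about 9 s.

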